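Clear the sorting panel and slide it into the specimen box

TASK

Two lumps of dirt are lying on the flat grey panel: put both in the square waste tub. Then slide the panel, which is the cover of the white specimen box, into the grooves of the box through its open end and push it gently, without forcing it, until it is fully home against the far end wall. Leave the jar, the brush and the little dish where they are.

Things in the scene. Friction and masses are not known exactly. Their poses are not given: they have to be found in the camera images.
- panel: flat grey rectangular plastic panel, the sliding cover, 150 (own x) by 64 (own y) by 6 (z) mm, 85 g, the same both ways round. Origin at the centre of its underside. It starts lying level on the cork block, its underside 22 mm above the table, with the two lumps on it; its long sides overhang the block by 14 mm each.
- block: fixed cork rest block under the panel, 110 (own x) by 36 (own y) by 22 mm high; origin at the centre of its underside.
- lump_a: lump of dried dirt, brown, roughly a seven-sided stub 31 mm across and 28 mm high, flat underneath, narrower over its top 8 mm, 30 g. Origin at the centre of its underside.
- lump_b: smaller lump of the same kind, 27 mm across and 24 mm high, 26 g. Origin at the centre of its underside.
- tub: fixed square open white waste tub, 125 by 125 mm outside, 45 mm high, walls 4 mm. Origin at the centre of its underside.
- box: fixed white specimen box, open on top, 155 mm long (own x from -75 to +80), 83 mm wide, 52 mm high; origin at table height at own (0, 0, 0). Its open end (mouth) faces own -x; the panel slides in level along own +x, in facing grooves in the two long sides. Fully home, the panel's origin is at own (-3, 0, 40) mm and its rear edge stands 3 mm out of the mouth.
- mouth (a point): middle of the mouth, at own (-75, 0, 40) mm of the box, axes as the box. The grooves are 67 mm apart from bottom to bottom and 8 mm high: runners 12 mm wide carry the panel's underside at z = 40; lips above them (underside z = 48, top 52, reaching 8 mm inwards) hold it down. The front wall between the runners is only 30 mm high.
- runner_ends (a point): middle between the free ends of the runners, at own (-95, 0, 40) mm of the box. The runners stick out 20 mm before the mouth, 43 mm clear between them, so the panel's leading end can be laid on them from above; small cheeks beside them flare outwards (to z = 46), and the lips flare upwards over the last 12 mm before the mouth (to z = 57).
- stop (a point): middle of the inner face of the end wall that stops the panel, at own (72, 0, 40) mm of the box, axes as the box.
- jar: bystander: small glass jar with a white lid, 44 mm across, 55 mm high; origin at the centre of its underside.
- brush: bystander: hand brush lying on the table, about 160 mm long along own x.
- dish: bystander: white ceramic dish, 70 mm across, 18 mm high; origin at the centre of its underside.
Not all that is in view belongs to the job. What is shaped like the lump_a but pink or yellow is not meant.

How it is judged (in metres and radians):
At the end, for the whole second after the job is handed in: both lumps lie at rest in the tub; the panel lies level in the grooves of the box, at rest, its leading edge within 3.5 mm of the end wall (x of lump_a in the frame of tub between -0.06 and 0.06 m and y of lump_a in the frame of tub between -0.06 and 0.06 m and z of each of lump_a, lump_b in the frame of tub below 0.04 m and linear speed of each of lump_a, lump_b below 0.03 m/s and x of lump_b in the frame of tub between -0.06 and 0.06 m and y of lump_b in the frame of tub between -0.06 and 0.06 m and x of panel in the frame of box between -0.0065 and 0.0005 m and y of panel in the frame of box between -0.004 and 0.004 m and z of panel in the frame of box between 0.0375 and 0.0445 m and angle between the x axis of panel and the x axis of box, either way round below 0.06 rad and angle between the z axis of panel and the z axis of box, either way round below 0.05 rad and linear speed of panel below 0.02 m/s); the robot touches nothing.
It fails at once if the panel was forced: pressed against the box with more than 45 N (contact force between panel and box above 45 N).
It fails at once if the jar, the brush or the dish was moved by more than 25 mm (distance of any of jar, brush, dish from where it was at the start of the episode above 0.025 m).
It also fails if it takes over 72 s, if anything falls off the work surface, if the arm or the gripper's body presses on something with over 40 N, if the wrist force passes 120 N, or if a joint passes its speed limit or range.

ROBOT

A 6-joint arm with a two-finger parallel gripper is mounted at the origin on the work surface. World frame = base frame: x ahead of the robot, y to its left, z up, the work surface at z = 0. Lengths are in m, angles in degrees, forces in N, time in s.
With the tool pointing down it reaches from about 0.4 to 0.825 m from the base axis. Payload 7 kg.
Tool frame: the origin (TCP) lies midway between the tips of the shut fingers; the grasp point (between the pads) lies 19 mm behind it (r.grip_depth is the distance from the TCP to the grasp point, in m); z points along the fingers, y is the line along which they close (so a half turn about z gives the same grasp; the last joint's range is limited). The gripper opens to 88 mm and grips with 3 to 60 N. Pads are 19 mm wide; open, the fingers measure 130 mm over their backs; the gripper's body (78 mm by 193 mm) begins 47 mm behind the grasp point.
Start: joints at [-59.696, 20.546, 0.682, 0, -70.136, -16.507], TCP at [0.161, -0.656, 0.227] pointing down, gripper open.
Joint ranges: [-176.03, 176.03], [-82.01, 121.73], [-58.28, 71.71], [-173.87, 95.51], [-174.79, -0.11], [-173.66, 173.66]. Speed limits (degrees/s): [136.94, 136.94, 172.46, 180, 180, 180].

INTERFACE

Orientations are given as [roll, pitch, yaw] about the fixed x, y, z axes, in that order (R = Rz(yaw) Ry(pitch) Rx(roll)).
In Python, from plant import r, capture, close_job, search_frame, outline_of gives the robot as it stands.
- The arm moves only by the shell command python3 -m creep 'ROWS' [FORCE]. ROWS is JSON, a list of rows, each a list of 7 numbers: the finger opening in mm, from 0 to 87.6, then the shift along the world's x, y, z in units of 25 mm (1.0 is 25 mm), then the turn, a rotation vector about the world's x, y, z in degrees. In form: [[hand, x, y, z, ax, ay, az], ...]. A call has 1 to 8 rows; each row shifts and turns the commanded pose from where the row before left it; what a row does not reach is not made up. A row lasts 1/12 s, in which the tool goes at most 41.7 mm and 7.16 degrees, less where a joint would pass 70% of its speed; a pose out of reach is approached as far as the arm can. A call is refused whole if a number of a shift passes 1 or a number of a turn 7.16, either way. A call with a gripper value outside its range is refused whole. The fingers move at their own pace and stop on an object; FORCE is the grip in N (left out, the last holds). Time passes only in rows, so rows that do not move let the fingers close. It gives the time, the measured TCP pose, the force, the opening and the grip force at its end, in the units of the state.
- r.get_state(): the state, without advancing time (a new reading comes with each control period).
- capture(name): name is "scene" or "top"; returns a dict with "frame" (420x560x3 uint8, red, green, blue), "K" (3x3 intrinsics, pixels), "k1" (the pictures are not rectified: a ray, as slopes to the right and down, at radius r is drawn at 1 + k1 r^2 times it, then the intrinsics apply), "origin" and "rotation" of the camera in the world. Camera axes: x right, y down, z forward; pixel columns grow to the right and rows downward; lengths in m; the calibration is good to about 2 mm. A picture is of the moment at which its call begins. There is no depth.
- close_job(): hands the job in; it is judged then, once.
Trained networks look in a picture, given as the dict that the camera call returned (one of the last four; its "shot" number tells which), for a name from the list of things; names that differ only in an ending like _2 or _b are one class to them, and where a whole thing is asked for, a point or a joint stands for the part that bears it (a point fixed in the world has none). Each returns a list of dicts, best first, with "conf" (0 to 1); they miss things now and then, are a little off and sometimes report something else, mostly with a low value. They report only what shows in the picture. A call takes as long as a camera call. They do not tell look-alikes from the thing itself.
- search_frame(picture, target): "bbox" ([left, top, right, bottom] in pixels, round what is visible of it).
- outline_of(picture, target): "region" (420x560 bool, what is visible of it) and "bbox" ([left, top, right, bottom] in pixels, round what is visible of it).
The state is a dict: "time_s": time; "joints": joint angles; "qd": joint speeds; "joint_torque": joint torques, N m; "tcp_pos": TCP position; "eef_rot": TCP orientation; "contact_force": force on the tool from outside, world axes, zero at the start; "moment": the same for the moment, N m; "gripper_width": finger opening in m; "gripper_force": force on a finger pad.
Only numpy, scipy, OpenCV 4.12 (cv2) and the standard library are available. Lean on these libraries where they do the work, as an engineer would, in place of code of your own. Each camera call takes 0.05 s, during which the arm holds its last target. There are 200 camera calls.

## Working session

There is one attempt and no reset: what is moved stays moved. The work goes in short steps, Python scripts to look and compute and a shell command to move; the robot and the scene stay as the last step left them, time stands still between calls to the robot, and variables do not carry over. Pictures are saved under pics/ and viewed, at most 13 in all, crops included, and the job is handed in when it is done.

```bash
mkdir -p pics; ls; cat > h.py <<'E'
import numpy as np, cv2, json
from plant import r, capture, close_job, search_frame, outline_of
def save(p,name,box=None,scale=1):
    f=p["frame"]
    if box: f=f[box[1]:box[3],box[0]:box[2]]
    f=cv2.resize(f,None,fx=scale,fy=scale,interpolation=cv2.INTER_CUBIC)
    cv2.imwrite("pics/"+name,f[:,:,::-1])
def ray(p,uv):
    K=np.array(p["K"]);k1=p["k1"]
    uv=np.atleast_2d(np.array(uv,float))
    d=(uv-[K[0,2],K[1,2]])/[K[0,0],K[1,1]]
    s=d.copy()
    for _ in range(30): s=d/(1+k1*(s**2).sum(1,keepdims=True))
    v=np.c_[s,np.ones(len(s))]@np.array(p["rotation"]).T
    return np.array(p["origin"]),v
def at(p,uv,z):
    o,v=ray(p,uv); return o+v*((z-o[2])/v[:,2])[:,None]
def proj(p,X):
    K=np.array(p["K"]);c=(np.atleast_2d(X)-p["origin"])@np.array(p["rotation"])
    s=c[:,:2]/c[:,2:];s=s*(1+p["k1"]*(s**2).sum(1,keepdims=True))
    return s*[K[0,0],K[1,1]]+[K[0,2],K[1,2]]
E
cat > look.py <<'E'
from h import *
for n in ("scene","top"):
    p=capture(n); save(p,n+"1.png",scale=1.4)
    print(n,np.round(p["origin"],3),np.round(p["rotation"],3).tolist(),np.round(p["K"],1).tolist(),p["k1"])
    for t in "panel block lump_a lump_b tub box jar brush dish".split():
        print(t,[(np.round(d["bbox"]).astype(int).tolist(),round(d["conf"],2)) for d in search_frame(p,t)][:5])
print(r.get_state())
E
python3 look.py
```

```text
pics
scene [1.231 0.09  0.683] [-133.844, -1.198, 98.915] [[409.7, 0.0, 272.0], [0.0, 409.7, 200.1], [0.0, 0.0, 1.0]] -0.017677053821390374
panel [([187, 180, 252, 219], 0.82), ([337, 189, 426, 248], 0.59)]
block [([193, 201, 200, 204], 0.64)]
lump_a [([239, 231, 251, 250], 0.63), ([206, 233, 218, 248], 0.62), ([170, 228, 186, 239], 0.56), ([197, 182, 210, 194], 0.5), ([222, 198, 239, 210], 0.46)]
lump_b [([239, 231, 251, 250], 0.63), ([206, 233, 218, 248], 0.62), ([170, 228, 186, 239], 0.56), ([197, 182, 210, 194], 0.5), ([222, 198, 239, 210], 0.46)]
tub [([273, 240, 292, 314], 0.7), ([123, 126, 184, 173], 0.68), ([336, 190, 425, 248], 0.54), ([222, 201, 240, 212], 0.42)]
box [([338, 192, 424, 250], 0.81)]
jar [([164, 240, 190, 271], 0.59)]
brush [([272, 241, 293, 311], 0.84)]
dish [([393, 164, 417, 180], 0.81), ([186, 179, 251, 219], 0.64)]
top [ 0.422 -0.006  0.972] [-171.064, -0.83, -88.807] [[435.1, 0.0, 273.3], [0.0, 435.1, 214.5], [0.0, 0.0, 1.0]] -0.08901771272275975
panel [([289, 192, 362, 243], 0.59), ([335, 219, 349, 230], 0.57)]
block []
lump_a [([300, 197, 314, 213], 0.6
[... 387 characters left out ...]
314], 0.73)]
{'time_s': 1.0, 'joints': array([-5.96959610e+01,  2.05456597e+01,  6.81826316e-01, -5.81385953e-05,
       -7.01361760e+01, -1.65078889e+01]), 'qd': array([-0.04559528,  0.03815687,  0.05370682, -0.02806148, -0.06778788,
       -0.00493894]), 'joint_torque': array([ 4.06770869e-04, -5.82384968e+01,  2.93304616e+01,  7.00273857e+00,
        1.25797803e-02, -2.97521240e-06]), 'tcp_pos': array([ 0.16095267, -0.65550393,  0.22656796]), 'eef_rot': array([ 1.79999975e+02,  4.97638361e-05, -1.66203870e+02]), 'contact_force': array([ 0.20963911, -0.38752212,  0.5322979 ]), 'moment': array([0.01196264, 0.02807331, 0.03642572]), 'gripper_force': 0.0, 'gripper_width': 0.08734981522096966}
```

View both.

View pics/scene1.png

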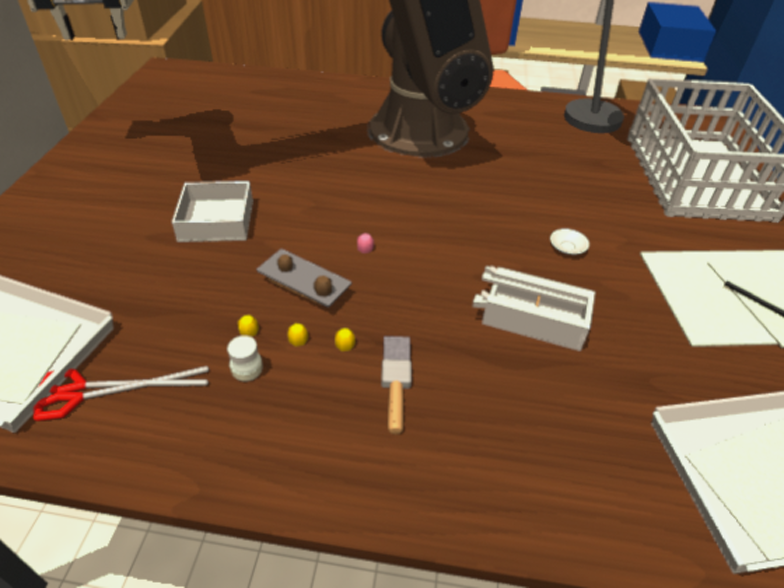

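View pics/top1.png

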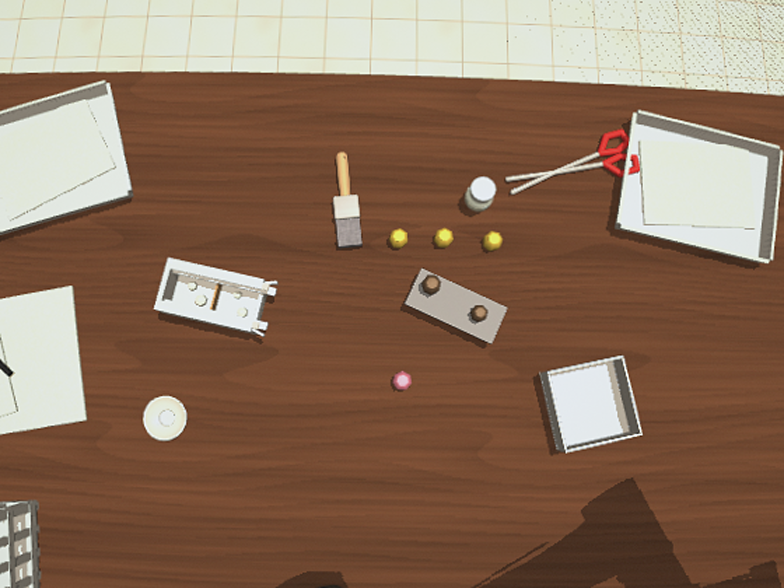

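Scene picture: brown lumps on the grey panel at raw px (203,188) and (231,204). The look-alikes are three yellow (177,233), (212,240), (245,241) and one pink (261,173). In the top picture: brown (308,203) and (342,223), yellow (285,170), (317,170), (351,172), pink (287,272). Box with its mouth to the right at (190,215), tub (420,290), jar (343,138), brush (248,145), dish (118,298). I choose the two brown ones on the panel, and next fit models to the silhouettes.

```bash
cat > fit.py <<'E'
from h import *
from scipy.optimize import minimize
from scipy.spatial.transform import Rotation as Ro
def fix(p):
    p=dict(p); R=np.array(p["rotation"])
    p["rot0"]=p["rotation"]; p["rotation"]=Ro.from_euler("xyz",R,degrees=True).as_matrix() if R.ndim==1 else R
    return p
def cub(x0,x1,y0,y1,z0,z1): return np.array([[x,y,z] for x in(x0,x1) for y in(y0,y1) for z in(z0,z1)])/1000
def cyl(R,z0,z1,Rt): 
    a=np.arange(14)*2*np.pi/14; c=np.c_[np.cos(a),np.sin(a)]
    return np.r_[np.c_[c*R,0*a+z0],np.c_[c*R,0*a+z1-8],np.c_[c*Rt,0*a+z1]]/1000
M={"panel":[cub(-75,75,-32,32,22,28)],"tub":[cub(-62.5,62.5,-62.5,62.5,0,45)],
"box":[cub(-75,80,-41.5,41.5,0,30),cub(-75,80,-41.5,-25.5,0,52),cub(-75,80,25.5,41.5,0,52),cub(72,80,-41.5,41.5,0,52),cub(-95,-75,21.5,37,34,43),cub(-95,-75,-37,-21.5,34,43)],
"lump_a":[cyl(15.5,28,56,11)],"lump_b":[cyl(13.5,28,52,9.5)],"jar":[cyl(22,0,55,20)]}
def sil(p,parts,q,S=4):
    m=np.zeros((420*S,560*S),np.uint8); R=Ro.from_euler("z",q[2],degrees=True).as_matrix()
    for P in parts:
        uv=proj(p,P@R.T+[q[0],q[1],0]); uv=((uv+.5)*S*16).round().astype(np.int32)
        cv2.fillConvexPoly(m,cv2.convexHull(uv),1,shift=4)
    return m.astype(bool)
def fit(ps,masks,name,q0,S=4):
    big=[cv2.resize(m.astype(np.float32),None,fx=S,fy=S,interpolation=cv2.INTER_LINEAR)>.5 for m in masks]
    def cost(v):
        q=(v[0]/1e3,v[1]/1e3,v[2]);c=0
        for p,b in zip(ps,big):
            s=sil(p,M[name],q,S); c+=1-(s&b).sum()/(s|b).sum()
        return c
    v=np.array([q0[0]*1e3,q0[1]*1e3,q0[2]])
    for st in (8,3): 
        o=minimize(cost,v,method="Nelder-Mead",options=dict(initial_simplex=np.array([v]+[v+st*e for e in np.eye(3)]),xatol=.05,fatol=1e-4)); v=o.x
    return np.array([v[0]/1e3,v[1]/1e3,v[2]]),o.fun
E
cat > meas.py <<'E'
from fit import *
raw={n:capture(n) for n in("scene","top")}; F={n:fix(raw[n]) for n in raw}
print({n:np.round(F[n]["rotation"],2).tolist() for n in F})
seed={"panel":("top",(326,217),.028,-25,),"tub":("top",(420,290),.045,10),"box":("top",(153,212),.05,80)}
res={}
def mask(n,t,near):
    L=outline_of(raw[n],t); 
    L=[d for d in L if np.hypot((d["bbox"][0]+d["bbox"][2])/2-near[0],(d["bbox"][1]+d["bbox"][3])/2-near[1])<14]
    return L[0]["region"] if L else None
near={"panel":dict(scene=(219,200),top=(326,217)),"tub":dict(scene=(153,150),top=(420,290)),"box":dict(scene=(381,221),top=(153,212)),
"lump_a":dict(scene=(231,204),top=(308,203)),"lump_b":dict(scene=(203,188),top=(342,223)),"jar":dict(scene=(177,256),top=(343,138)),}
near["lump_a"]["top"]=(308,203)
for n in("scene","top"):
    for pt in((203,188),(231,204)) if n=="scene" else ((308,203),(342,223)):
        L=[d for d in outline_of(raw[n],"lump_a") if np.hypot((d["bbox"][0]+d["bbox"][2])/2-pt[0],(d["bbox"][1]+d["bbox"][3])/2-pt[1])<6]
        c=F[n]; print(n,pt,len(L),[np.round(d["bbox"],1).tolist() for d in L],[int(d["region"].sum()) for d in L],"xy",np.round(at(c,pt,.04),3).tolist(), [np.round(at(c,np.argwhere(d["region"]).mean(0)[::-1],.04),4).tolist() for d in L])
for t in("panel","tub","box"):
    use=[(F[n],m) for n in F if (m:=mask(n,t,near[t][n])) is not None]
    if t=="panel": # fill lumps
        use=[(p,cv2.morphologyEx(m.astype(np.uint8),cv2.MORPH_CLOSE,np.ones((15,15)))>0) for p,m in use]
    xy=at(F["top"],near[t]["top"],seed[t][2])[0]
    best=None
    for a in ((60,115,) if t!="tub" else (10,)):
        q,f=fit([u[0] for u in use],[u[1] for u in use],t,(xy[0],xy[1],a))
        if best is None or f<best[1]: best=(q,f)
    res[t]=best[0]; print(t,len(use),"areas",[int(u[1].sum()) for u in use],np.round(best[0],4),round(best[1],3))
    for u in use: print("  single",np.round(fit([u[0]],[u[1]],t,best[0])[0],4))
np.save("res.npy",res)
# overlay of the fit
for n,(x0,y0,x1,y1) in dict(top=(100,150,480,340)).items():
    g=dict(raw[n]); f=cv2.resize(g["frame"],None,fx=2,fy=2,interpolation=cv2.INTER_CUBIC)
    for t in res:
        s=sil(F[n],M[t],res[t],2).astype(np.uint8); c,_=cv2.findContours(s,0,2); cv2.drawContours(f,c,-1,(0,255,0),1)
    cv2.imwrite("pics/ov_top.png",f[2*y0:2*y1,2*x0:2*x1,::-1])
E
python3 meas.py
```

```text
{'scene': [[-0.15, 0.68, -0.71], [0.99, 0.12, -0.1], [0.02, -0.72, -0.69]], 'top': [[0.02, -0.99, 0.16], [-1.0, -0.02, -0.01], [0.01, -0.16, -0.99]]}
scene (203, 188) 1 [[197.0, 182.6, 210.6, 193.2]] [132] xy [[0.556, -0.165, 0.04]] [[[0.5558, -0.1632, 0.04]]]
scene (231, 204) 1 [[224.8, 197.1, 238.1, 212.3]] [152] xy [[0.596, -0.089, 0.04]] [[[0.5968, -0.0888, 0.04]]]
top (308, 203) 1 [[302.4, 194.1, 313.8, 209.5]] [140] xy [[0.596, -0.092, 0.04]] [[[0.5963, -0.0921, 0.04]]]
top (342, 223) 0 [] [] xy [[0.554, -0.166, 0.04]] []
panel 2 areas [1288, 1910] [ 0.5666 -0.1308 66.3098] 0.13
  single [ 0.5655 -0.1299 66.1852]
  single [ 0.5669 -0.1319 66.0974]
tub 2 areas [2163, 3699] [ 0.4169 -0.3434 12.8687] 0.066
  single [ 0.4166 -0.3429 13.9569]
  single [ 0.4173 -0.3436 12.2726]
box 1 areas [3120] [ 0.5715  0.2498 78.8439] 0.034
  single [ 0.5715  0.2498 78.899 ]
```

View pics/ov_top.png

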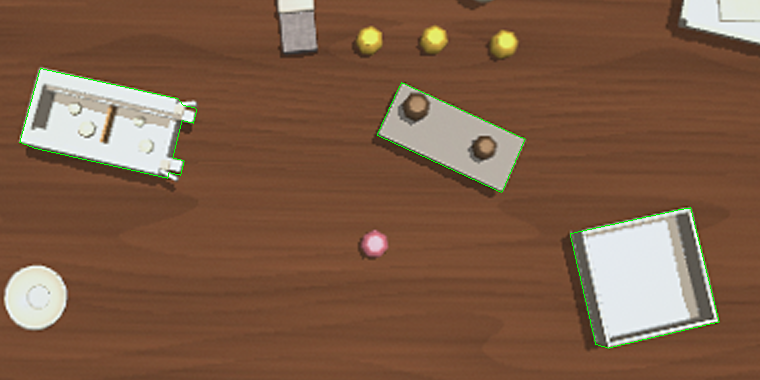

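The fit overlay (2x crop, offset 100,150) lies on panel, tub and box. The chosen brown lumps are at crop (416,106), lump_a, and (484,147), lump_b; yellow and pink are clearly separate. Positions: lump_b ≈ (0.555,-0.165), lump_a ≈ (0.5965,-0.0905), panel (0.5666,-0.1308) at 66.2°, box (0.5715,0.2498) at 78.8°, tub (0.417,-0.343). I move to above lump_b.

```bash
python3 -m creep '[[60,0.79,0.98,-0.2,0,0,2.62],[60,0.79,0.98,-0.2,0,0,2.62],[60,0.79,0.98,-0.2,0,0,2.62],[60,0.79,0.98,-0.2,0,0,2.62],[60,0.79,0.98,-0.2,0,0,2.62],[60,0.79,0.98,-0.2,0,0,2.62],[60,0.79,0.98,-0.2,0,0,2.62],[60,0.79,0.98,-0.2,0,0,2.62]]' 15
python3 -m creep '[[60,0.79,0.98,-0.2,0,0,2.62],[60,0.79,0.98,-0.2,0,0,2.62],[60,0.79,0.98,-0.2,0,0,2.62],[60,0.79,0.98,-0.2,0,0,2.62],[60,0.79,0.98,-0.2,0,0,2.62],[60,0.79,0.98,-0.2,0,0,2.62],[60,0.79,0.98,-0.2,0,0,2.62],[60,0.79,0.98,-0.2,0,0,2.62]]'
python3 -m creep '[[60,0.79,0.98,-0.2,0,0,2.62],[60,0.79,0.98,-0.2,0,0,2.62],[60,0.79,0.98,-0.2,0,0,2.62],[60,0.79,0.98,-0.2,0,0,2.62],[60,0,0,0,0,0,0],[60,0,0,0,0,0,0],[60,0,0,0,0,0,0]]'
```

```text
time_s: 2.27
tcp_pos: [0.3197, -0.4583, 0.1866]
eef_rot: [-180.0, 0.0, -145.1]
contact_force: [0.1, 0.1, -0.5]
gripper_width: 0.0599
gripper_force: 0.0
time_s: 2.93
tcp_pos: [0.4779, -0.2621, 0.1467]
eef_rot: [-180.0, 0.0, -124.1]
contact_force: [0.3, -0.5, 0.2]
gripper_width: 0.0599
gripper_force: 0.0
time_s: 3.52
tcp_pos: [0.5558, -0.1654, 0.1264]
eef_rot: [180.0, -0.0, -113.8]
contact_force: [-1.4, -0.4, 0.4]
gripper_width: 0.0598
gripper_force: 0.0
```

```bash
python3 -m creep '[[60,-0.03,0,-0.9,0,0,0],[60,0,0,-0.9,0,0,0],[60,0,0,-0.9,0,0,0],[60,0,0,-0.6,0,0,0],[60,0,0,-0.4,0,0,0],[60,0,0,0,0,0,0],[0,0,0,0,0,0,0],[0,0,0,0,0,0,0]]' 15
python3 -m creep '[[0,0,0,0,0,0,0],[0,0,0,0,0,0,0],[0,0,0,0,0,0,0],[0,0,0,0,0,0,0]]'
```

```text
time_s: 4.18
tcp_pos: [0.5559, -0.1659, 0.0352]
eef_rot: [-179.9, 0.0, -113.8]
contact_force: [0.7, 0.2, -0.1]
gripper_width: 0.0516
gripper_force: 0.0
time_s: 4.52
tcp_pos: [0.5554, -0.1654, 0.0346]
eef_rot: [-180.0, 0.0, -113.8]
contact_force: [-0.6, -0.1, 3.4]
gripper_width: 0.0261
gripper_force: 15.3
```

```bash
python3 -m creep '[[0,0,0,0.5,0,0,0],[0,0,0,0.8,0,0,0],[0,0,0,0.9,0,0,0],[0,-0.4,-0.6,0.4,0,0,0],[0,-0.7,-0.95,0,0,0,0],[0,-0.7,-0.95,0,0,0,0],[0,-0.7,-0.95,0,0,0,0],[0,-0.7,-0.95,0,0,0,0]]'
python3 -m creep '[[0,-0.7,-0.95,0,0,0,0],[0,-0.7,-0.95,0,0,0,0],[0,-0.7,-0.95,0,0,0,0],[0,-0.58,-0.67,0,0,0,0],[0,0,0,-0.8,0,0,0],[0,0,0,-0.8,0,0,0],[0,0,0,-0.8,0,0,0],[0,0,0,-0.3,0,0,0]]'
python3 -m creep '[[0,0,0,0,0,0,0],[40,0,0,0,0,0,0],[40,0,0,0,0,0,0],[40,0,0,0,0,0,0],[40,0,0,0.6,0,0,0],[40,0,0,0.9,0,0,0],[40,0,0,0.9,0,0,0],[50,0.2,0.3,0.4,0,0,0]]'
```

```text
time_s: 5.18
tcp_pos: [0.4744, -0.2762, 0.0994]
eef_rot: [-180.0, 0.0, -113.8]
contact_force: [0.4, -0.7, -0.4]
gripper_width: 0.0255
gripper_force: 15.0
time_s: 5.85
tcp_pos: [0.4066, -0.363, 0.0294]
eef_rot: [179.8, 0.0, -113.9]
contact_force: [-0.4, 0.8, -1.7]
gripper_width: 0.026
gripper_force: 15.0
time_s: 6.52
tcp_pos: [0.4144, -0.3572, 0.1053]
eef_rot: [-179.7, -0.0, -113.8]
contact_force: [0.7, -0.7, 1.4]
gripper_width: 0.0428
gripper_force: 0.0
```

```bash
python3 -m creep '[[60,0.67,0.96,0,0,0,0],[60,0.67,0.96,0,0,0,0],[60,0.67,0.96,0,0,0,0],[60,0.67,0.96,0,0,0,0],[60,0.67,0.96,0,0,0,0],[60,0.67,0.96,0,0,0,0],[60,0.67,0.96,0,0,0,0],[60,0.67,0.96,0,0,0,0]]'
python3 -m creep '[[60,0.67,0.96,0,0,0,0],[60,0.67,0.96,0,0,0,0],[60,0.67,0.96,0,0,0,0],[60,0,0,0,0,0,0],[60,0,0,0,0,0,0],[60,0,0,0,0,0,0]]'
python3 - <<'E'
from fit import *
p=capture("top"); F=fix(p)
for d in outline_of(p,"lump_b"): print(np.round(d["bbox"]),round(d["conf"],2),np.round(at(F,np.argwhere(d["region"]).mean(0)[::-1],.015),3))
print(r.get_state()["tcp_pos"])
E
```

```text
time_s: 7.18
tcp_pos: [0.5482, -0.1622, 0.1023]
eef_rot: [-179.9, 0.0, -113.8]
contact_force: [0.5, -0.5, -0.2]
gripper_width: 0.06
gripper_force: 0.0
time_s: 7.68
tcp_pos: [0.5972, -0.0915, 0.1017]
eef_rot: [180.0, 0.0, -113.8]
contact_force: [0.2, 0.4, -1.2]
gripper_width: 0.0601
gripper_force: 0.0
[282. 265. 297. 279.] 0.57 [[ 0.447 -0.05   0.015]]
[304. 196. 312. 206.] 0.49 [[ 0.606 -0.096  0.015]]
[421. 288. 437. 297.] 0.49 [[ 0.408 -0.365  0.015]]
[110. 184. 129. 226.] 0.27 [[0.579 0.327 0.015]]
[ 0.59689137 -0.09243241  0.10175832]
```

```bash
python3 -m creep '[[60,0,0.05,-0.8,0,0,0],[60,0,0,-0.8,0,0,0],[60,0,0,-0.7,0,0,0],[60,0,0,-0.4,0,0,0],[60,0,0,0,0,0,0],[0,0,0,0,0,0,0],[0,0,0,0,0,0,0],[0,0,0,0,0,0,0]]' 15
python3 -m creep '[[0,0,0,0,0,0,0],[0,0,0,0,0,0,0],[0,0,0,0,0,0,0]]'
python3 -m creep '[[0,0,0,0.5,0,0,0],[0,0,0,0.8,0,0,0],[0,0,0,0.9,0,0,0],[0,-0.4,-0.6,0.4,0,0,0],[0,-0.7,-0.95,0,0,0,0],[0,-0.7,-0.95,0,0,0,0],[0,-0.7,-0.95,0,0,0,0],[0,-0.7,-0.95,0,0,0,0]]'
python3 -m creep '[[0,-0.7,-0.95,0,0,0,0],[0,-0.7,-0.95,0,0,0,0],[0,-0.7,-0.95,0,0,0,0],[0,-0.7,-0.95,0,0,0,0],[0,-0.7,-0.95,0,0,0,0],[0,-0.1,-0.2,0,0,0,0],[0,0,0,0,0,0,0],[0,0,0,0,0,0,0]]'
```

```text
time_s: 8.45
tcp_pos: [0.5983, -0.0909, 0.0353]
eef_rot: [-179.9, 0.1, -113.8]
contact_force: [-1.0, 0.6, -0.5]
gripper_width: 0.0455
gripper_force: 0.0
time_s: 8.7
tcp_pos: [0.5978, -0.0907, 0.0348]
eef_rot: [-180.0, 0.0, -113.8]
contact_force: [-1.5, 0.7, 3.3]
gripper_width: 0.0297
gripper_force: 15.0
time_s: 9.37
tcp_pos: [0.5162, -0.2017, 0.0992]
eef_rot: [-180.0, 0.0, -113.8]
contact_force: [0.5, -0.3, -1.3]
gripper_width: 0.0298
gripper_force: 15.0
time_s: 10.03
tcp_pos: [0.4272, -0.3248, 0.0991]
eef_rot: [-180.0, 0.0, -113.9]
contact_force: [-0.2, 0.1, -0.8]
gripper_width: 0.0298
gripper_force: 15.0
```

```bash
python3 -m creep '[[0,0,0,-0.8,0,0,0],[0,0,0,-0.8,0,0,0],[0,0,0,-0.8,0,0,0],[0,0,0,-0.3,0,0,0],[0,0,0,0,0,0,0],[44,0,0,0,0,0,0],[44,0,0,0,0,0,0],[44,0,0,0,0,0,0]]'
python3 -m creep '[[44,0,0,0.6,0,0,0],[44,0,0,0.9,0,0,0],[44,0,0,0.9,0,0,0],[87,0,0,0.9,0,0,0],[87,0,0,0,0,0,0],[87,0,0,0,0,0,0],[87,0,0,0,0,0,0]]'
cat > m2.py <<'E'
from fit import *
res=np.load("res.npy",allow_pickle=True).item(); ps=[];ms=[]
for n,c in (("scene",(219,200)),("top",(326,217))):
    p=capture(n)
    if n=="top": save(p,"top2.png",(230,150,510,360),2.5)
    for d in outline_of(p,"panel"):
        b=d["bbox"]; print(n,np.round(b),round(d["conf"],2),int(d["region"].sum()))
        if np.hypot((b[0]+b[2])/2-c[0],(b[1]+b[3])/2-c[1])<12: ps.append(fix(p)); ms.append(d["region"]); print(fit(ps[-1:],ms[-1:],"panel",res["panel"])); break
q,f=fit(ps,ms,"panel",res["panel"]); res["panel"]=q; print(q,f); np.save("res2.npy",res)
print(r.get_state()["tcp_pos"],r.get_state()["eef_rot"])
E
python3 m2.py
```

```text
time_s: 10.7
tcp_pos: [0.4285, -0.3247, 0.0328]
eef_rot: [-179.9, 0.0, -113.8]
contact_force: [-0.0, -0.3, 0.0]
gripper_width: 0.0425
gripper_force: 0.0
time_s: 11.28
tcp_pos: [0.4274, -0.3244, 0.1145]
eef_rot: [-179.9, 0.0, -113.8]
contact_force: [-0.4, -0.4, -0.1]
gripper_width: 0.0655
gripper_force: 0.0
scene [184. 178. 251. 219.] 0.89 1344
(array([ 0.56640108, -0.13096824, 66.50639696]), np.float64(0.0580875781948168))
top [290. 191. 330. 229.] 0.91 1015
[ 0.56640108 -0.13096824 66.50639696] 0.0580875781948168
[ 0.42697334 -0.32432126  0.11331356] [ 1.79916455e+02 -6.07119730e-03 -1.13805930e+02]
```

View pics/top2.png

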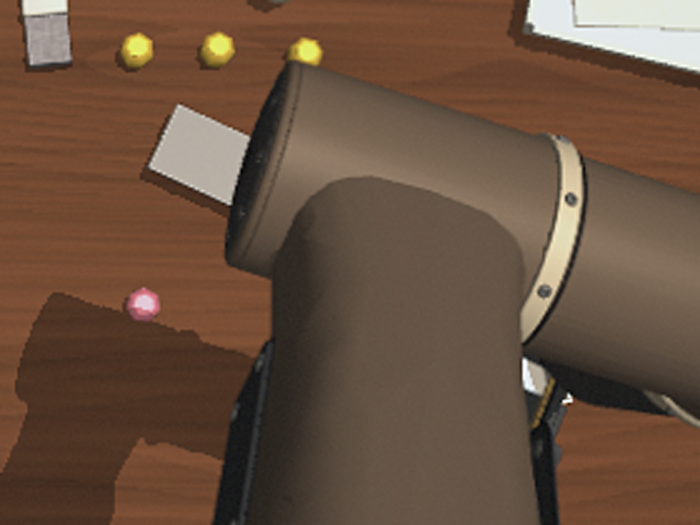

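Top2: the lumps are gone from the panel; the arm covers its rear half, and the panel has not moved (scene fit agrees within 1 mm). Now over the panel's trailing part, 45 mm behind its centre.

```bash
python3 -m creep '[[87,0.69,0.87,0,0,0,0.2],[87,0.69,0.87,0,0,0,0],[87,0.69,0.87,0,0,0,0],[87,0.69,0.87,0,0,0,0],[87,0.69,0.87,0,0,0,0],[87,0.69,0.87,0,0,0,0],[87,0.69,0.87,0,0,0,0],[87,0,0,0,0,0,0]]'
python3 -m creep '[[87,0,0,0,0,0,0],[87,0,0,0,0,0,0],[87,0,0,0,0,0,0],[87,0,0,0,0,0,0]]'
python3 - <<'E'
from h import *
from plant import *
p=capture("scene"); save(p,"sc2.png",(150,130,300,250),4)
s=r.get_state(); print(s["tcp_pos"],s["gripper_width"])
E
```

```text
time_s: 12.15
tcp_pos: [0.551, -0.1694, 0.1134]
eef_rot: [-180.0, -0.0, -113.4]
contact_force: [0.2, -0.6, -0.0]
gripper_width: 0.087
gripper_force: 0.0
time_s: 12.48
tcp_pos: [0.5475, -0.1729, 0.1139]
eef_rot: [180.0, -0.0, -113.7]
contact_force: [0.6, 1.1, 0.2]
gripper_width: 0.0871
gripper_force: 0.0
[ 0.547645   -0.17296812  0.11401824] 0.08706665635694194
```

View pics/sc2.png

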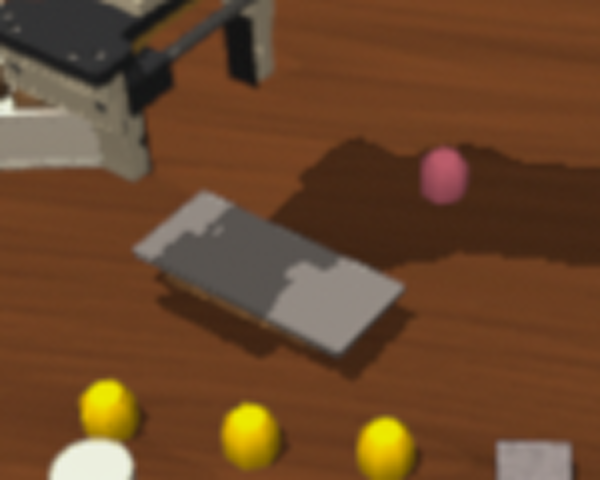

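The panel is bare and level, with the fingers above its trailing end (crop 125,170 and 250,75) straddling it. I descend and grip.

```bash
python3 -m creep '[[87,0,0,-0.8,0,0,0],[87,0,0,-0.8,0,0,0],[87,0,0,-0.8,0,0,0],[87,0,0,-0.8,0,0,0],[87,0,0,-0.5,0,0,0],[87,0,0,-0.3,0,0,0],[87,0,0,-0.05,0,0,0],[87,0,0,0,0,0,0]]' 35
python3 -m creep '[[55,0,0,0,0,0,0],[55,0,0,0,0,0,0],[55,0,0,0,0,0,0],[55,0,0,0,0,0,0],[55,0,0,0,0,0,0],[55,0,0,0,0,0,0]]' 35
```

```text
time_s: 13.2
tcp_pos: [0.5481, -0.1726, 0.0128]
eef_rot: [180.0, -0.0, -113.6]
contact_force: [0.0, 0.9, -0.4]
gripper_width: 0.0869
gripper_force: 0.0
time_s: 13.7
tcp_pos: [0.5486, -0.1722, 0.0134]
eef_rot: [-180.0, 0.0, -113.6]
contact_force: [-0.7, 0.9, 5.6]
gripper_width: 0.0635
gripper_force: 35.0
```

```bash
python3 -m creep '[[55,0,0,0.3,0,0,0],[55,0,0,0.6,0,0,0],[55,0,0,0.7,0,0,0],[55,0,0,0.4,0,0,0],[55,-0.04,0.4,0,0,0,0.6],[55,-0.09,0.79,0,0,0,1.24],[55,-0.09,0.79,0,0,0,1.24],[55,-0.09,0.79,0,0,0,1.24]]'
python3 -m creep '[[55,-0.09,0.79,0,0,0,1.24],[55,-0.09,0.79,0,0,0,1.24],[55,-0.09,0.79,0,0,0,1.24],[55,-0.09,0.79,0,0,0,1.24],[55,-0.09,0.79,0,0,0,1.24],[55,-0.09,0.79,0,0,0,1.24],[55,-0.04,0.4,0,0,0,0.6],[55,0,0,0,0,0,0]]'
python3 -m creep '[[55,0,0,0,0,0,0],[55,0,0,0,0,0,0],[55,0,0,0,0,0,0]]'
cat > m3.py <<'E'
from fit import *
import sys
res=np.load("res2.npy",allow_pickle=True).item(); b=res["box"]; s=r.get_state()
d=float(sys.argv[1]) if len(sys.argv)>1 else .045
t=s["tcp_pos"]; y=s["eef_rot"][2]+180
print("tcp",np.round(t,4),"rot",np.round(s["eef_rot"],2),"F",np.round(s["contact_force"],1))
h=lambda a:np.array([np.cos(np.radians(a)),np.sin(np.radians(a))])
c=t[:2]+d*h(y); B=h(b[2]); e=c-b[:2]
print("panel in box (mm) x,y",1e3*e@B,1e3*e@[-B[1],B[0]],"yaw err",y-b[2], "under z",1e3*t[2]+8.9)
def ov(name,box,sc,zoff):
    p=capture("scene") if "sc" in name else capture("top"); F=fix(p)
    f=cv2.resize(p["frame"],None,fx=sc,fy=sc,interpolation=cv2.INTER_CUBIC)
    Mp=[M["panel"][0]+[0,0,zoff-.022]]
    for parts,q,col in((Mp,(c[0],c[1],y),(0,255,0)),(M["box"],b,(255,0,255))):
        for P in parts:
            k,_=cv2.findContours(sil(F,[P],q,sc).astype(np.uint8),0,2); cv2.drawContours(f,k,-1,col,1)
    x0,y0,x1,y1=[v*sc for v in box]; cv2.imwrite("pics/"+name,f[y0:y1,x0:x1,::-1])
if len(sys.argv)>2: ov(sys.argv[2],eval(sys.argv[3]),4,t[2]+.0089)
E
python3 m3.py .045 sc3.png '(260,150,440,270)'
```

```text
time_s: 14.37
tcp_pos: [0.5397, -0.102, 0.0623]
eef_rot: [180.0, 0.0, -109.3]
contact_force: [0.2, 0.0, -0.4]
gripper_width: 0.0634
gripper_force: 35.0
time_s: 15.03
tcp_pos: [0.5255, 0.0274, 0.0625]
eef_rot: [180.0, 0.0, -101.1]
contact_force: [0.2, -0.3, -0.6]
gripper_width: 0.0633
gripper_force: 35.0
time_s: 15.28
tcp_pos: [0.5258, 0.0248, 0.0626]
eef_rot: [180.0, -0.0, -101.3]
contact_force: [-0.1, -0.2, -0.7]
gripper_width: 0.0632
gripper_force: 35.0
tcp [0.5258 0.0248 0.0626] rot [ 1.7998e+02 -1.0000e-02 -1.0130e+02] F [-0.1 -0.2 -0.7]
panel in box (mm) x,y -184.54327304186924 1.2396252225086926 yaw err -0.14241199701265828 under z 71.52606364819182
```

View pics/sc3.png

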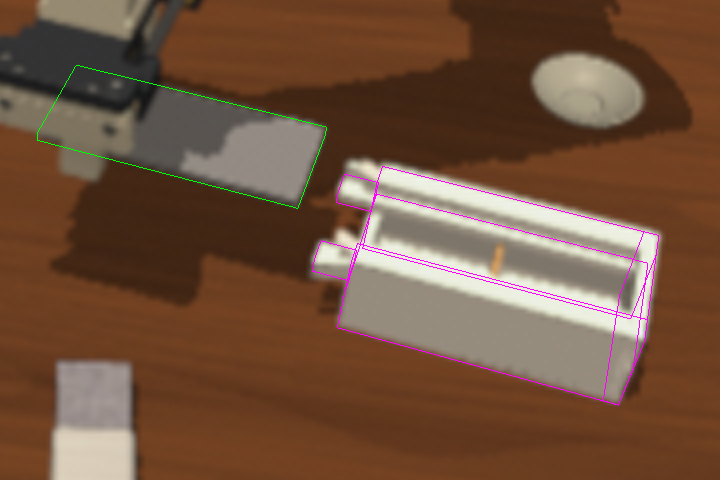

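Scene crop: the panel (leading end at crop 312,168) is level and matches the predicted outline; the box model lies on the box, with runner ends at (340,190) and (315,260). I refine the box pose with this view too.

```bash
python3 - <<'E'
from fit import *
res=np.load("res2.npy",allow_pickle=True).item()
ps=[];ms=[]
for n in("scene","top"):
    p=capture(n)
    for d in outline_of(p,"box")[:1]:
        q,f=fit([fix(p)],[d["region"]],"box",res["box"]); print(n,np.round(d["bbox"]),round(d["conf"],2),int(d["region"].sum()),np.round(q,4),round(f,3))
        ps.append(fix(p));ms.append(d["region"])
# tcp-predicted panel vs image
    for d in outline_of(p,"panel"): print(" panel?",np.round(d["bbox"]),round(d["conf"],2))
print(fit(ps,ms,"box",res["box"]))
E
```

```text
scene [337. 189. 425. 248.] 0.62 3414 [ 0.5718  0.2493 78.1207] 0.044
 panel? [271. 172. 340. 201.] 0.84
top [112. 184. 154. 206.] 0.95 490 [ 0.5782  0.2582 63.4194] 0.837
(array([ 0.57183323,  0.24931948, 78.0732403 ]), np.float64(0.8868491061748093))
```

```bash
python3 -m creep '[[55,0.11,0.43,0,0,0,0],[55,0.11,0.43,0,0,0,0],[55,0,0,-0.4,0,0,0],[55,0,0,-0.4,0,0,0],[55,0,0,-0.3,0,0,0],[55,0,0,0,0,0,0],[55,0,0,0,0,0,0],[55,0,0,0,0,0,0]]'
python3 m3.py
python3 -m creep '[[55,0,0,-0.04,0,0,0],[55,0,0,-0.04,0,0,0],[55,0,0,0,0,0,0],[55,0,0,0,0,0,0]]'
python3 -m creep '[[55,0,0,-0.04,0,0,0],[55,0,0,0,0,0,0],[55,0,0,0,0,0,0]]'
python3 m3.py
```

```text
time_s: 16.3
tcp_pos: [0.5313, 0.0468, 0.0351]
eef_rot: [180.0, -0.0, -101.2]
contact_force: [-0.5, 0.4, -0.2]
gripper_width: 0.0634
gripper_force: 35.0
tcp [0.5313 0.0468 0.0351] rot [ 1.7997e+02 -3.0000e-02 -1.0124e+02] F [-0.5  0.4 -0.2]
panel in box (mm) x,y -161.9431001965559 0.15357993539202042 yaw err -0.0886481324831152 under z 43.97814634476319
time_s: 16.63
tcp_pos: [0.5315, 0.047, 0.0335]
eef_rot: [-180.0, 0.0, -101.2]
contact_force: [0.5, -0.2, -0.1]
gripper_width: 0.0635
gripper_force: 35.0
time_s: 16.88
tcp_pos: [0.5314, 0.047, 0.0323]
eef_rot: [180.0, 0.0, -101.2]
contact_force: [-0.3, 0.3, -1.2]
gripper_width: 0.0632
gripper_force: 35.0
tcp [0.5314 0.047  0.0323] rot [ 180.      0.   -101.24] F [-0.3  0.3 -1.2]
panel in box (mm) x,y -161.71385236457772 0.05148526390008357 yaw err -0.08511322159452561 under z 41.21817975947867
```

```bash
python3 -m creep '[[55,0.03,0.15,0,0,0,0],[55,0.03,0.15,0,0,0,0],[55,0.03,0.15,0,0,0,0],[55,0.03,0.15,0,0,0,0],[55,0,0,0,0,0,0]]'
python3 -m creep '[[55,0.03,0.15,0,0,0,0],[55,0.03,0.15,0,0,0,0],[55,0.03,0.15,0,0,0,0],[55,0.03,0.15,0,0,0,0],[55,0,0,0,0,0,0]]'
python3 m3.py
```

```text
time_s: 17.3
tcp_pos: [0.5348, 0.0628, 0.0323]
eef_rot: [-180.0, 0.0, -101.2]
contact_force: [0.0, 0.4, -0.6]
gripper_width: 0.063
gripper_force: 35.0
time_s: 17.72
tcp_pos: [0.5378, 0.0777, 0.0324]
eef_rot: [-180.0, 0.0, -101.2]
contact_force: [0.1, -0.7, -2.2]
gripper_width: 0.0637
gripper_force: 35.0
tcp [0.5378 0.0777 0.0324] rot [-1.7998e+02  1.0000e-02 -1.0121e+02] F [ 0.1 -0.7 -2.2]
panel in box (mm) x,y -130.3307434358416 -0.25248937867711874 yaw err -0.057340389262094504 under z 41.25606903611947
```

```bash
python3 -m creep '[[55,0.04,0.2,0,0,0,0],[55,0.04,0.2,0,0,0,0],[55,0.04,0.2,0,0,0,0],[55,0.04,0.2,0,0,0,0],[55,0.04,0.2,0,0,0,0],[55,0.04,0.2,0,0,0,0],[55,0,0,0,0,0,0]]'
python3 m3.py
python3 -m creep '[[55,0.04,0.2,0,0,0,0],[55,0.04,0.2,0,0,0,0],[55,0.04,0.2,0,0,0,0],[55,0.04,0.2,0,0,0,0],[55,0.04,0.2,0,0,0,0],[55,0.04,0.2,0,0,0,0],[55,0,0,0,0,0,0],[55,0,0,0,0,0,0]]'
python3 m3.py .045 sc4.png '(260,150,440,270)'
```

```text
time_s: 18.3
tcp_pos: [0.5439, 0.108, 0.0324]
eef_rot: [-180.0, 0.0, -101.2]
contact_force: [0.7, -0.2, -0.9]
gripper_width: 0.0633
gripper_force: 35.0
tcp [0.5439 0.108  0.0324] rot [-1.7998e+02  1.0000e-02 -1.0120e+02] F [ 0.7 -0.2 -0.9]
panel in box (mm) x,y -99.4609849767578 -0.3235627073220648 yaw err -0.043747249235707386 under z 41.26499667438424
time_s: 18.97
tcp_pos: [0.5494, 0.1373, 0.0323]
eef_rot: [180.0, -0.0, -101.2]
contact_force: [-0.2, 0.1, -1.3]
gripper_width: 0.0634
gripper_force: 35.0
tcp [0.5494 0.1373 0.0323] rot [ 180.     -0.   -101.21] F [-0.2  0.1 -1.3]
panel in box (mm) x,y -69.60902200772365 -0.13073043135453055 yaw err -0.05652108514730969 under z 41.151858491285374
```

View pics/sc4.png

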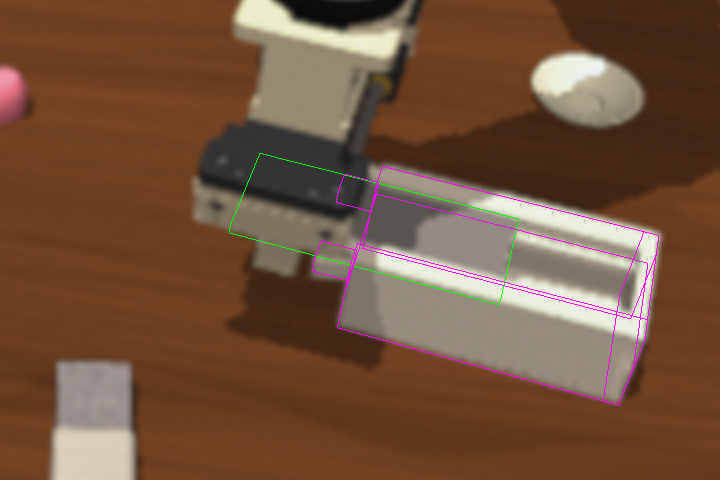

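Panel's leading end (crop 510,260) is in the grooves under the lips, over the runners. I release, rise, close, back off and turn 90° to push with the narrow side between the runners.

```bash
python3 -m creep '[[55,0,0,-0.04,0,0,0],[78,0,0,0,0,0,0],[78,0,0,0,0,0,0],[78,0,0,0,0,0,0],[78,0,0,0,0,0,0],[78,0,0,0,0,0,0]]'
python3 -m creep '[[78,0,0,0.3,0,0,0],[78,0,0,0.6,0,0,0],[78,0,0,0.8,0,0,0],[78,0,0,0.4,0,0,0],[0,-0.04,-0.2,0,0,0,-6.94],[0,-0.04,-0.2,0,0,0,-6.94],[0,-0.04,-0.2,0,0,0,-6.94],[0,-0.04,-0.2,0,0,0,-6.94]]' 20
python3 -m creep '[[0,-0.04,-0.2,0,0,0,-6.94],[0,-0.04,-0.2,0,0,0,-6.94],[0,-0.04,-0.2,0,0,0,-6.94],[0,-0.04,-0.2,0,0,0,-6.94],[0,-0.04,-0.2,0,0,0,-6.94],[0,-0.04,-0.2,0,0,0,-6.94],[0,-0.04,-0.2,0,0,0,-6.94],[0,-0.04,-0.2,0,0,0,-6.94]]'
python3 -m creep '[[0,-0.04,-0.2,0,0,0,-6.94],[0,0,0,0,0,0,0],[0,0,0,0,0,0,0],[0,0,0,0,0,0,0]]'
cat > m4.py <<'E'
from fit import *
b=(.5716,.2496,78.6); s=r.get_state(); t=s["tcp_pos"]; a=np.radians(b[2]); B=np.array([np.cos(a),np.sin(a)]); e=t[:2]-b[:2]
print("tcp in box x,y mm",1e3*e@B,1e3*e@[-B[1],B[0]],"z",1e3*t[2],"rot",np.round(s["eef_rot"],1),"F along",s["contact_force"][:2]@B,"F",np.round(s["contact_force"],1),"joints",np.round(s["joints"]))
E
python3 m4.py
```

```text
time_s: 19.52
tcp_pos: [0.5495, 0.1369, 0.0314]
eef_rot: [-180.0, 0.0, -101.3]
contact_force: [0.3, 1.0, -0.3]
gripper_width: 0.0778
gripper_force: 0.0
time_s: 20.18
tcp_pos: [0.5455, 0.1169, 0.0843]
eef_rot: [-180.0, 0.0, -129.3]
contact_force: [-0.5, 0.3, -0.2]
gripper_width: 0.0572
gripper_force: 0.0
time_s: 20.85
tcp_pos: [0.5374, 0.0768, 0.0842]
eef_rot: [180.0, 0.0, 175.1]
contact_force: [-1.4, -0.3, 0.1]
gripper_width: 0.0041
gripper_force: 0.0
time_s: 21.18
tcp_pos: [0.5367, 0.0722, 0.0841]
eef_rot: [180.0, 0.0, 168.8]
contact_force: [-0.1, 0.7, 0.5]
gripper_width: 0.0004
gripper_force: 0.0
tcp in box x,y mm -180.79513990996787 -0.8184861953237146 z 84.06131779322146 rot [180.    0.  168.8] F along 0.660995797582076 F [-0.1  0.7  0.5] joints [  28.   16.  -27.    0.  -47. -130.]
```

```bash
python3 -m creep '[[0,-0.03,0,-0.6,0,0,0],[0,0,0,-0.7,0,0,0],[0,0,0,-0.4,0,0,0],[0,0,0,-0.22,0,0,0],[0,0,0,0,0,0,0],[0,0,0,0,0,0,0]]'
python3 -m creep '[[0,0.03,0.15,0,0,0,0],[0,0.03,0.15,0,0,0,0],[0,0.03,0.15,0,0,0,0],[0,0.03,0.15,0,0,0,0],[0,0.03,0.15,0,0,0,0],[0,0.03,0.15,0,0,0,0],[0,0,0,0,0,0,0]]'
python3 m4.py
python3 -m creep '[[0,0.03,0.15,0,0,0,0],[0,0.03,0.15,0,0,0,0],[0,0.03,0.15,0,0,0,0],[0,0.03,0.15,0,0,0,0],[0,0.03,0.15,0,0,0,0],[0,0.03,0.15,0,0,0,0],[0,0,0,0,0,0,0]]'
python3 m4.py
python3 - <<'E'
from fit import *
p=capture("scene"); save(p,"sc5.png",(260,150,440,270),4)
E
```

```text
time_s: 21.68
tcp_pos: [0.5359, 0.0721, 0.0359]
eef_rot: [-180.0, -0.0, 168.6]
contact_force: [-0.7, 0.4, -0.2]
gripper_width: 0.0003
gripper_force: 0.0
time_s: 22.27
tcp_pos: [0.5405, 0.0953, 0.0359]
eef_rot: [180.0, 0.0, 168.6]
contact_force: [0.4, 0.7, 0.1]
gripper_width: 0.0006
gripper_force: 0.0
tcp in box x,y mm -157.45185501631644 -0.018933996422415333 z 35.90560465868794 rot [180.    0.  168.6] F along 0.7830809105540675 F [0.4 0.7 0.1] joints [  30.   20.  -29.    0.  -41. -132.]
time_s: 22.85
tcp_pos: [0.545, 0.1178, 0.0358]
eef_rot: [180.0, 0.0, 168.6]
contact_force: [0.5, -0.4, 0.3]
gripper_width: 0.0007
gripper_force: 0.0
tcp in box x,y mm -134.47569445863743 -0.028924963520619684 z 35.84497030664703 rot [180.    0.  168.6] F along -0.2539504458846695 F [ 0.5 -0.4  0.3] joints [  32.   21.  -27.    0.  -42. -134.]
```

View pics/sc5.png

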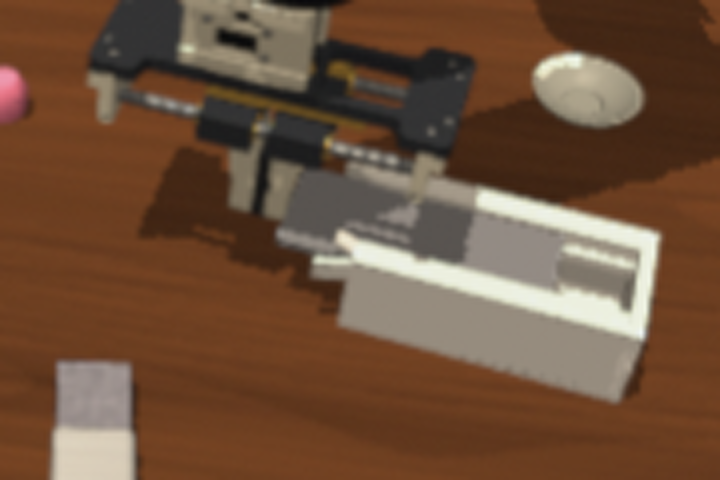

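Panel is being pushed in straight by the fingers (crop 285,190); its leading end (555,255) is about 35 mm from the end wall.

```bash
python3 -m creep '[[0,0.03,0.15,0,0,0,0],[0,0.03,0.15,0,0,0,0],[0,0.03,0.15,0,0,0,0],[0,0.03,0.15,0,0,0,0],[0,0.03,0.15,0,0,0,0],[0,0.02,0.1,0,0,0,0],[0,0.02,0.1,0,0,0,0],[0,0,0,0,0,0,0]]'
python3 m4.py
python3 -m creep '[[0,0.008,0.04,0,0,0,0],[0,0.008,0.04,0,0,0,0],[0,0,0,0,0,0,0]]'
python3 m4.py
python3 -m creep '[[0,0.008,0.04,0,0,0,0],[0,0.008,0.04,0,0,0,0],[0,0,0,0,0,0,0]]'
python3 m4.py
```

```text
time_s: 23.57
tcp_pos: [0.5497, 0.1413, 0.0358]
eef_rot: [180.0, 0.0, 168.6]
contact_force: [0.2, 0.6, 1.0]
gripper_width: 0.0006
gripper_force: 0.0
tcp in box x,y mm -110.49779563085792 0.09951760200652515 z 35.80937516287275 rot [180.    0.  168.6] F along 0.5803910160666813 F [0.2 0.6 1. ] joints [  34.   22.  -26.    0.  -42. -136.]
time_s: 23.82
tcp_pos: [0.5499, 0.1428, 0.0358]
eef_rot: [180.0, 0.0, 168.5]
contact_force: [-0.1, -0.0, 0.4]
gripper_width: 0.0006
gripper_force: 0.0
tcp in box x,y mm -108.9731079098553 0.17845512016145904 z 35.80548446954785 rot [180.    0.  168.5] F along -0.0437404955184679 F [-0.1 -0.   0.4] joints [  34.   22.  -26.   -0.  -42. -136.]
time_s: 24.07
tcp_pos: [0.5504, 0.1449, 0.0358]
eef_rot: [180.0, 0.0, 168.5]
contact_force: [-0.8, 0.6, -0.8]
gripper_width: 0.0002
gripper_force: 0.0
tcp in box x,y mm -106.84859807998926 0.1232961099253096 z 35.84926779565414 rot [180.    0.  168.5] F along 0.3756629272347244 F [-0.8  0.6 -0.8] joints [  34.   22.  -26.   -0.  -42. -136.]
```

```bash
python3 -m creep '[[0,0.008,0.04,0,0,0,0],[0,0.008,0.04,0,0,0,0],[0,0.008,0.04,0,0,0,0],[0,0,0,0,0,0,0]]' | grep contact
python3 m4.py
python3 -m creep '[[0,0.008,0.04,0,0,0,0],[0,0.008,0.04,0,0,0,0],[0,0,0,0,0,0,0]]' | grep contact
python3 m4.py
python3 -m creep '[[0,0.008,0.04,0,0,0,0],[0,0,0,0,0,0,0]]' | grep contact
python3 m4.py
python3 - <<'E'
from fit import *
p=capture("scene"); save(p,"sc6.png",(310,165,430,255),6)
E
```

```text
contact_force: [-0.9, -0.1, 0.9]
tcp in box x,y mm -103.70017083894871 0.17875188313926316 z 35.81988444183229 rot [180.    0.  168.5] F along -0.24567414123230882 F [-0.9 -0.1  0.9] joints [  35.   22.  -26.   -0.  -42. -136.]
contact_force: [-1.0, -0.2, 0.6]
tcp in box x,y mm -101.66875214995056 0.14282622352934737 z 35.81174740273814 rot [180.    0.  168.5] F along -0.38391141450747907 F [-1.  -0.2  0.6] joints [  35.   22.  -26.   -0.  -42. -136.]
contact_force: [0.9, 0.1, -0.3]
tcp in box x,y mm -100.72072266509682 0.19443308015898353 z 35.7899874554077 rot [180.    0.  168.5] F along 0.23483160657822066 F [ 0.9  0.1 -0.3] joints [  35.   22.  -26.   -0.  -42. -136.]
```

View pics/sc6.png

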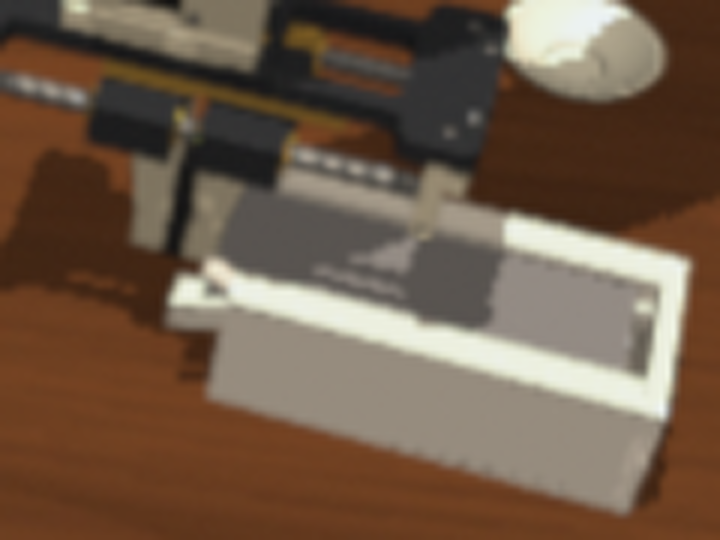

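A gap remains between the panel's leading edge (crop 632,350) and the end wall (650,330), so I continue in 1 mm steps until the force rises.

```bash
for i in 1; do
python3 -m creep '[[0,0.008,0.04,0,0,0,0],[0,0.008,0.04,0,0,0,0],[0,0,0,0,0,0,0]]' | grep contact; python3 m4.py
python3 -m creep '[[0,0.008,0.04,0,0,0,0],[0,0,0,0,0,0,0]]' | grep contact; python3 m4.py
python3 -m creep '[[0,0.008,0.04,0,0,0,0],[0,0,0,0,0,0,0]]' | grep contact; python3 m4.py
done
```

```text
contact_force: [0.4, -0.3, -0.7]
tcp in box x,y mm -98.64026172968437 0.16285182960223565 z 35.81464952302758 rot [180.    0.  168.5] F along -0.18115820547086986 F [ 0.4 -0.3 -0.7] joints [  35.   22.  -25.    0.  -42. -137.]
contact_force: [-0.6, 0.2, -0.1]
tcp in box x,y mm -97.66165371749382 0.19360023254797554 z 35.80949365736893 rot [180.    0.  168.5] F along 0.08389048685446451 F [-0.6  0.2 -0.1] joints [  35.   22.  -25.    0.  -42. -137.]
contact_force: [0.1, -0.1, 0.8]
tcp in box x,y mm -96.63901476916442 0.17897643048745948 z 35.821256939294585 rot [180.    0.  168.5] F along -0.11926107640168084 F [ 0.1 -0.1  0.8] joints [  35.   22.  -25.   -0.  -42. -137.]
```

```bash
python3 -m creep '[[0,0.008,0.04,0,0,0,0],[0,0,0,0,0,0,0]]' | grep contact; python3 m4.py
python3 -m creep '[[0,0.008,0.04,0,0,0,0],[0,0,0,0,0,0,0]]' | grep contact; python3 m4.py
python3 - <<'E'
from fit import *
p=capture("scene"); save(p,"sc7.png",(310,165,430,255),6)
E
```

```text
contact_force: [1.0, 0.2, -0.8]
tcp in box x,y mm -95.62591862965553 0.1972489055832689 z 35.819974378276136 rot [180.    0.  168.5] F along 0.3715443223294861 F [ 1.   0.2 -0.8] joints [  35.   22.  -25.   -0.  -43. -137.]
contact_force: [-0.1, -1.5, 0.0]
tcp in box x,y mm -94.59821161747377 0.20456869877045136 z 35.8226425749979 rot [180.    0.  168.5] F along -1.4788685519254612 F [-0.1 -1.5  0. ] joints [  35.   22.  -25.   -0.  -43. -137.]
```

View pics/sc7.png

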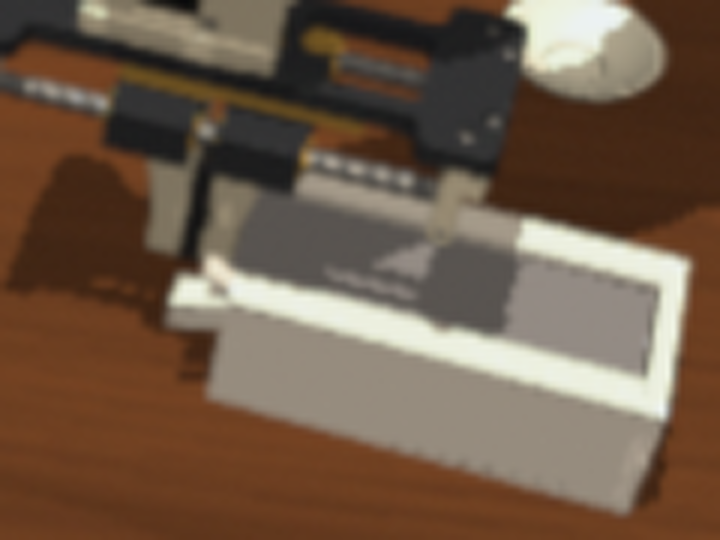

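The panel's leading edge (crop 648,340) now nearly meets the end wall. I take half-millimetre steps until resistance.

```bash
python3 -m creep '[[0,0.004,0.02,0,0,0,0],[0,0,0,0,0,0,0]]' | grep contact; python3 m4.py
python3 -m creep '[[0,0.004,0.02,0,0,0,0],[0,0,0,0,0,0,0]]' | grep contact; python3 m4.py
python3 -m creep '[[0,0.004,0.02,0,0,0,0],[0,0,0,0,0,0,0]]' | grep contact; python3 m4.py
```

```text
contact_force: [-0.8, -0.8, 0.2]
tcp in box x,y mm -94.19511112537721 0.23721842156720996 z 35.80240000432634 rot [-180.    -0.   168.5] F along -0.985241717528449 F [-0.8 -0.8  0.2] joints [  35.   22.  -25.    0.  -43. -137.]
contact_force: [-0.1, -1.7, 0.6]
tcp in box x,y mm -93.90813216509805 0.2591582660797407 z 35.79422509430554 rot [-180.    -0.   168.5] F along -1.6906950510705065 F [-0.1 -1.7  0.6] joints [  35.   22.  -25.    0.  -43. -137.]
contact_force: [0.2, -5.4, 2.2]
tcp in box x,y mm -93.89626007328916 0.2979348517128848 z 35.80012663530476 rot [-179.9   -0.   168.5] F along -5.234165189631996 F [ 0.2 -5.4  2.2] joints [  35.   22.  -25.    0.  -43. -137.]
```

```bash
python3 -m creep '[[0,0.004,0.02,0,0,0,0],[0,0,0,0,0,0,0]]' | grep contact; python3 m4.py
python3 -m creep '[[0,-0.03,-0.15,0,0,0,0],[0,-0.1,-0.5,0,0,0,0],[0,-0.1,-0.5,0,0,0,0],[0,0,0,0.6,0,0,0],[0,0,0,0.9,0,0,0],[0,0,0,0.9,0,0,0],[0,0,-0.6,0.9,0,0,0],[0,0,-0.9,0.5,0,0,0]]' | head -2
python3 -m creep '[[0,0,-0.9,0,0,0,0],[0,0,-0.9,0,0,0,0],[0,0,-0.9,0,0,0,0],[0,0,-0.9,0,0,0,0],[0,0,0,0,0,0,0],[0,0,0,0,0,0,0],[0,0,0,0,0,0,0],[0,0,0,0,0,0,0]]' | head -2
python3 - <<'E'
from fit import *
a=capture("scene"); b=capture("top")
f=lambda p,x:cv2.resize(p["frame"][x[1]:x[3],x[0]:x[2]],(390,290),interpolation=cv2.INTER_CUBIC)
im=np.vstack([np.hstack([f(a,(325,180,433,260)),f(b,(95,175,215,264))]),np.hstack([f(a,(110,115,210,190)),f(b,(370,245,470,320))])])
cv2.imwrite("pics/end.png",im[:,:,::-1])
q=(.5716,.2496,78.6); a_=np.radians(q[2]);B=np.array([np.cos(a_),np.sin(a_)]);c=np.array(q[:2])-.003*B
for p in(a,b):
    for d in outline_of(p,"panel")[:2]: print("panel",np.round(d["bbox"]),round(d["conf"],2))
    for d in outline_of(p,"lump_a"): print("lump",np.round(d["bbox"]),np.round(at(fix(p),np.argwhere(d["region"]).mean(0)[::-1],.018),3))
    for t in("jar","brush","dish"): print(t,[np.round(d["bbox"]).tolist() for d in search_frame(p,t)][:2])
E
```

```text
contact_force: [0.4, -6.3, 3.0]
tcp in box x,y mm -93.82630826839332 0.35008849741651815 z 35.78109989119972 rot [-179.9   -0.   168.5] F along -6.06240321178936 F [ 0.4 -6.3  3. ] joints [  35.   22.  -25.    0.  -43. -137.]
time_s: 27.17
tcp_pos: [0.5482, 0.0927, 0.1334]
time_s: 27.83
tcp_pos: [0.5472, 0.0027, 0.1308]
lump [170. 229. 182. 240.] [[ 0.682 -0.188  0.018]]
lump [239. 234. 252. 252.] [[ 0.683 -0.037  0.018]]
lump [207. 234. 215. 250.] [[ 0.686 -0.109  0.018]]
lump [255. 166. 270. 182.] [[ 0.455 -0.045  0.018]]
lump [270. 240. 293. 311.] [[0.738 0.049 0.018]]
lump [151. 149. 166. 157.] [[ 0.422 -0.326  0.018]]
jar [[164.0, 241.0, 191.0, 271.0]]
brush [[272.0, 244.0, 292.0, 309.0]]
dish [[393.0, 163.0, 418.0, 180.0]]
lump [403. 276. 419. 291.] [[ 0.429 -0.325  0.018]]
lump [281. 266. 295. 275.] [[ 0.447 -0.048  0.018]]
lump [349. 166. 358. 178.] [[ 0.675 -0.192  0.018]]
lump [424. 287. 438. 299.] [[ 0.408 -0.364  0.018]]
jar [[334.0, 125.0, 356.0, 149.0]]
brush []
dish []
```

View pics/end.png

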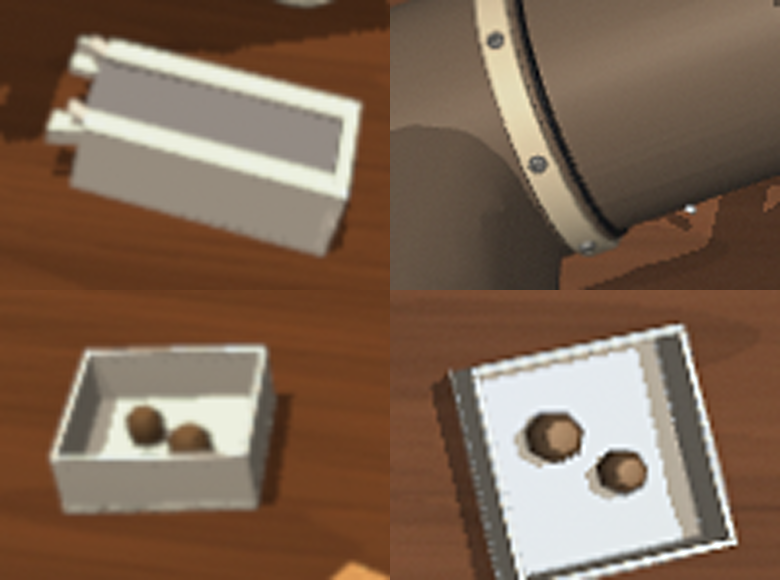

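End picture: both brown lumps lie in the tub, the panel fills the box up to the end wall, its rear edge is just out of the mouth, and jar, brush and dish have not moved.

```bash
python3 -c "
from plant import close_job
print(close_job())"
```

```text
the job is handed in; nothing more can be done
None
```

I handed the job in at about 28 s: both lumps are in the tub, the panel is pushed home against the end wall (I felt at most about 6 N), and the jar, brush and dish did not move in the pictures. The hand-in returned no verdict.

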